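Seat, clamp and start a tube shaker

TASK

Get the tube shaker running: with a shut fingertip slide the sample tube along its trough until it is fully home against the rubber stop, then flip the over-centre clamp shut over it, then flip the rocker switch to on (its far end down). Push gently, never harder than 12 N on the tube or any part of the shaker, and leave the mug and the little white bottle where they stand.

Things in the scene. Friction and masses are not known exactly. Their poses are not given: they have to be found in the camera images.
- shaker: Fixed white tube shaker, 190 x 130 mm, top 40 mm above the work surface. Origin on that surface under its centre; x runs along the trough away from the robot side, y left, z up. Grey trough along x at y = 20 mm, floor z = 43; walls 19 mm apart reach z = 54 for x = -12 to 72; nearer only guide strips to z = 46, near end open. Push no part of it harder than 12 N
- tube: Loose capped sample tube, about 20 g, 91 mm long, body 13 and cap 15.4 mm across, lying in the trough, cap towards the robot. Origin at the tip of the foot; z axis from foot to cap: the flat cap end, where it is pushed, is 91 mm along z. Starts 21 to 36 mm short of home. Home: foot touching the rubber stop (origin at shaker x = 70 mm). Push it no harder than 12 N
- stop_face (a point): Middle of the near face of the black rubber stop (16 mm disc across the far end of the trough, shaker (70, 20, 51) mm). The rubber yields 1 mm per 4 N and springs back
- clamp (a joint): Over-centre clamp left of the trough, hinged along shaker x at (20, 44.5, 63) mm. 0 rad = open: 48 mm handle leans 0.35 rad outwards (shaker +y), short arm raised. About 0.85 = shut: handle leans 0.5 rad over the trough, pad on the tube. Below 0.4 it springs back open, past it it snaps shut by itself. Pushing its ball sideways to shaker -y takes about 3 to 5 N at first, then less
- clamp_ball (a point): Centre of the black ball (17 mm across) at the end of the clamp's handle; moves with it. Open at shaker (20, 61, 108) mm, at the snap point (20, 42, 111), shut (20, 21, 105)
- rocker (a joint): Rocker switch, white paddle right of the trough, 42 mm (shaker x) by 23 mm, 6 mm thick. 0 rad = off: far end (+x) up. 0.28 = on: far end down. Snaps over at 0.14, when the far end has sunk 3 mm (plus 0.5 mm in its rubber); the last 3 mm it falls by itself. Pressing down 14 to 20 mm beyond its pivot takes 3 to 5 N
- switch_mark (a point): Fixed point of the shaker, shaker (-20, -40, 60) mm: the rocker's pivot at nominal height. The rocker's real height is up to 8.5 mm above or below it and not measured: feel for it. When off, the top of its raised far end is about 6 mm above the pivot. The whole switch sits on rubber that yields 1 mm per 7 N
- mug: Dark mug with a handle, 92 mm across, 95 mm high, standing right of the shaker; a bystander. Origin under its middle, z up
- ointment: Small white bottle, 30 mm across, 55 mm high, standing right of the shaker's far end; a bystander. Origin under its middle, z up

How it is judged (in metres and radians):
On the way, in this order (a step that is already met when the one before it is completed fails the run):
1. the tube is home against the rubber stop (within 3 mm), clamp still open, switch off (x of tube in the frame of shaker between 0.067 and 0.076 m and value of joint clamp below 0.3 rad and value of joint rocker below 0.1 rad), for 0.2 s.
2. the clamp is shut over the tube, switch still off (x of tube in the frame of shaker between 0.067 and 0.076 m and value of joint clamp above 0.76 rad and value of joint rocker below 0.1 rad), for 0.2 s.
3. the rocker is on (value of joint rocker above 0.24 rad and value of joint clamp above 0.76 rad), for 0.2 s.
At the end, for the whole second after the job is handed in: The tube lies at rest in the trough with its foot within 3 mm of the rubber stop, the clamp is shut over it (beyond 0.76 rad), the rocker is on (beyond 0.24 rad), mug and small bottle within 20 mm of where they stood (all of step 3 and x of tube in the frame of shaker between 0.067 and 0.073 m and y of tube in the frame of shaker between 0.015 and 0.025 m and z of tube in the frame of shaker below 0.056 m and linear speed of tube below 0.02 m/s and distance of each of mug, ointment from where it was at the start of the episode below 0.02 m); the robot touches nothing.
It fails at once if the robot pushes the shaker or any part of it with more than 12 N (contact force between any of the fingers, the arm and shaker above 12 N).
It fails at once if the robot pushes the tube with more than 12 N (contact force between any of the fingers, the arm and tube above 12 N).
It fails at once if the mug or the small bottle is moved by more than 20 mm or tipped (distance of any of mug, ointment from where it was at the start of the episode above 0.02 m or angle between any of mug, ointment's own z axis and vertical above 0.3 rad).
It also fails if it takes over 58 s, if anything falls off the work surface, if the arm or the gripper's body presses on something with over 40 N, if the wrist force passes 120 N, or if a joint passes its speed limit or range.

ROBOT

A 6-joint arm with a two-finger parallel gripper is mounted at the origin on the work surface; the furniture and walls round the work are solid. World frame = base frame: x ahead of the robot, y to its left, z up, the work surface at z = 0. Lengths are in mm, angles in rad, forces in N, time in s.
With the tool pointing down it reaches from about 350 to 875 mm from the base axis. Payload 4.2 kg.
Tool frame: the origin (TCP) lies at the very end of the fingers, on their centre line; the grasp point (between the pads) lies 19 mm behind it; z points along the fingers, y is the direction in which the jaws open and shut (so a half turn about z gives the same grasp; the last joint's range is limited). The gripper opens to 85 mm and grips with 20 to 120 N. Pads are 22 mm wide; open, the fingers measure 114 mm over their backs; the gripper's body (76 mm by 85 mm) begins 54 mm behind the grasp point. The pads swing forward as they close: fully open they stand 13 mm farther back than shut.
Start: joints at [1.41, 0.385, 0.008, 0, -1.194, -0.259], TCP at [254.703, 570.724, 231.312] pointing down, gripper open.
Joint ranges: [-3.14, 3.14], [-1.21, 2.06], [-1.07, 1.41], [-3.16, 2.05], [-2.99, -0.16], [-3.1, 3.1]. Speed limits (rad/s): [2.79, 2.79, 3.14, 3.14, 3.14, 3.14].

INTERFACE

Orientations are given as a unit quaternion [x, y, z, w].
In Python, from bench import arm gives the robot as it stands.
- The arm moves only by the tool apply_moves, never from a script. Its argument "plan" is one flat list of numbers, 5 for each row, row after row: the gripper's target within -1 to 1 (shut at 1, half-way at 0, fully open at -1), then the shift along the world's x, y, z in m, then the turn about the world's z in degrees. A call has 1 to 8 rows; each row is the pose to reach, as a shift and turn from the pose commanded when the call began; what a row does not reach only later rows make up. A row lasts 1/12 s, in which the tool goes at most 41.7 mm and 7.16 degrees, less where a joint would pass 70% of its speed; a pose out of reach is approached as far as the arm can. A call with a gripper value outside its range is refused whole. The fingers move at their own pace and stop on an object; the grip force is fixed at half the most. Time passes only in rows, so rows that repeat a pose let the fingers close. It gives the time, the measured TCP pose, the force and the opening at its end, in the units of the state.
- arm.read_state(): the state, without advancing time (a new reading comes with each control period).
- arm.get_image(name): name is "scene" or "side" or "wrist"; returns a dict with "color" (480x640x3 uint8, red, green, blue), "range_z" (480x640 float32, mm along the optical axis (not along the pixel's ray), 0 where there is no reading), "camera_matrix" (3x3 intrinsics, pixels), "camera_from_world" (4x4, takes a point from world to camera coordinates); the wrist camera has in their place "mount" (4x4, takes a point from camera to tool coordinates, whose origin is the TCP and whose axes are the flange's). Camera axes: x right, y down, z forward; pixel columns grow to the right and rows downward; lengths in mm; the calibration is good to about 2 mm. A picture is of the moment at which its call begins: read the wrist's pose just before it.
- arm.job_done(): hands the job in, once; it reports no verdict.
The state is a dict: "clock": time; "joints": joint angles; "joint_vel": joint speeds; "joint_efforts": joint torques, N m; "position": TCP position; "ee_rot": TCP orientation; "contact_force": force on the tool from outside, world axes, zero at the start; "wrist_torque": the same for the moment, N m; "gripper_width": finger opening in mm.
Only numpy, scipy, OpenCV 4.12 (cv2) and the standard library are available. Lean on these libraries where they do the work, as an engineer would, in place of code of your own. Each camera call takes 0.05 s, during which the arm holds its last target.

## Working session

There is one attempt and no reset: what is moved stays moved. The work goes in short steps, Python scripts to look and compute and a tool call to move; the robot and the scene stay as the last step left them, time stands still between calls to the robot, and variables do not carry over. Pictures are saved under pics/ and viewed, and the job is handed in when it is done.

Besides the shell and the picture viewer there is one more tool, called after "Request:" as name(argument=value, ...), one argument or row to a line, values as JSON. apply_moves: Moves the arm, as the interface text tells. Its arguments: {"type":"object","properties":{"plan":{"type":"array","items":{"type":"number"}}},"required":["plan"]}

```bash
ls; mkdir -p pics
python3 - <<'E'
from bench import arm
import cv2,numpy as np
s=arm.read_state();print(s)
for n in("scene","side"):
    d=arm.get_image(n);cv2.imwrite(f"pics/{n}0.png",d["color"][:,:,::-1]);np.savez(f"{n}0.npz",**d);print(n,d["camera_matrix"],d["camera_from_world"])
E
```

```text
pics
{'clock': 0.0, 'joints': array([ 1.40957111e+00,  3.85576452e-01,  6.60980814e-03, -4.83602956e-04,
       -1.19398477e+00, -2.58548814e-01]), 'joint_vel': array([-0.00045753,  0.00063513,  0.00083058,  0.00060006, -0.0001037 ,
        0.00013525]), 'joint_efforts': array([-6.84140487e-04, -3.92290735e+01,  1.88403028e+01,  4.18618307e+00,
       -4.63001488e-03, -3.45834252e-06]), 'position': array([254.49912891, 570.19773073, 230.20558256]), 'ee_rot': array([ 9.78035277e-01, -2.08436526e-01, -1.72060670e-04,  1.08720166e-03]), 'contact_force': array([-0.47109781, -0.46702854,  0.75580176]), 'wrist_torque': array([-0.00082406, -0.01828779,  0.03050384]), 'gripper_width': 85.54429894799952}
scene [[583.2182244    0.         316.99751477]
 [  0.         583.2182244  241.14037035]
 [  0.           0.           1.        ]] [[ 8.36328208e-01 -5.47951556e-01 -1.74419202e-02 -5.80328887e+02]
 [-3.76216257e-01 -5.50489137e-01 -7.45267092e-01  1.60445804e+02]
 [ 3.98768675e-01  6.29849826e-01 -6.66537877e-01  8.70986513e+02]
 [ 0.00000000e+00  0.00000000e+00  0.00000000e+00  1.00000000e+00]]
side [[551.91784157   0.         318.78339041]
 [  0.         551.91784157 236.1450208 ]
 [  0.           0.           1.        ]] [[-9.75090715e-01 -2.21803722e-01  1.09843771e-03  4.64096705e+02]
 [-8.44217188e-02  3.66545080e-01 -9.26562290e-01  1.98046124e+02]
 [ 2.05112338e-01 -9.03575018e-01 -3.76139756e-01  6.96771900e+02]
 [ 0.00000000e+00  0.00000000e+00  0.00000000e+00  1.00000000e+00]]
```

View pics/scene0.png

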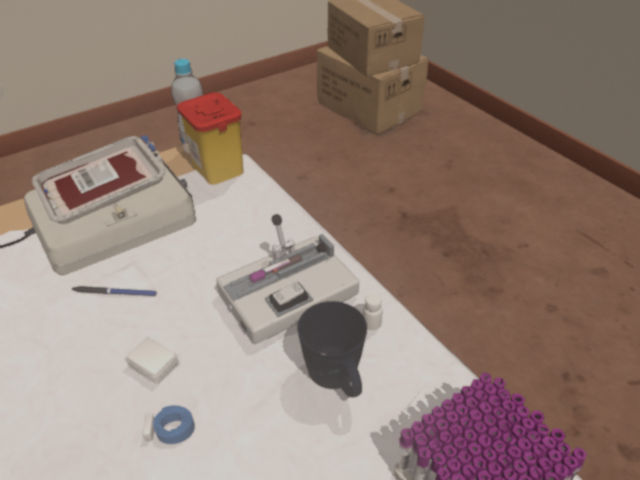

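View pics/side0.png

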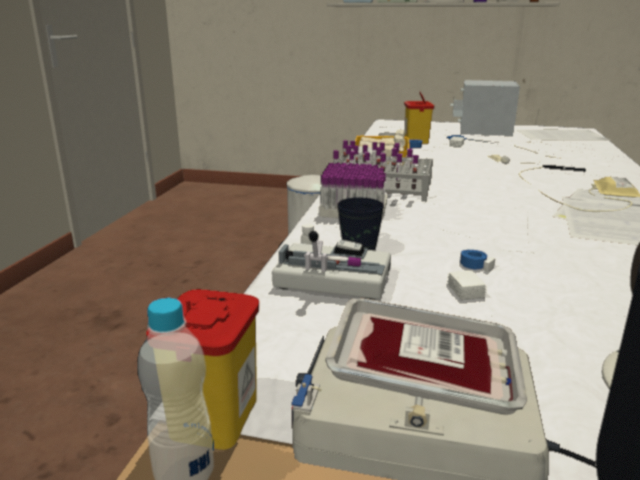

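The scene view shows the shaker at about (288,285), with its ball at (277,219), the purple cap at (258,275) and the rocker at (290,295). The mug is at (332,345) and the bottle at (373,312). Next I enlarge it and deproject.

```bash
cat > h.py <<'E'
import numpy as np,cv2
def load(n): return dict(np.load(n))
def px(d,u,v,z=None):
    K=d["camera_matrix"];T=d["camera_from_world"]
    if z is None:
        r=d["range_z"][int(round(v)),int(round(u))]
        p=np.array([(u-K[0,2])/K[0,0],(v-K[1,2])/K[1,1],1])*r
        return T[:3,:3].T@(p-T[:3,3])
    R=T[:3,:3];o=-R.T@T[:3,3];dd=R.T@np.array([(u-K[0,2])/K[0,0],(v-K[1,2])/K[1,1],1])
    return o+dd*(z-o[2])/dd[2]
def proj(d,P):
    p=d["camera_from_world"][:3,:3]@P+d["camera_from_world"][:3,3];q=d["camera_matrix"]@p;return q[:2]/q[2]
E
python3 - <<'E'
from h import *
for n,(a,b,w,h) in {"scene":(205,200,190,200),"side":(260,190,150,120)}.items():
    d=load(n+"0.npz");c=d["color"][b:b+h,a:a+w,::-1];s=min(800//w,600//h)
    c=cv2.resize(c,None,fx=s,fy=s,interpolation=cv2.INTER_CUBIC)
    cv2.imwrite(f"pics/{n}0c.png",c);print(n,s)
d=load("scene0.npz")
# points at shaker top height
r=d["range_z"];K=d["camera_matrix"];T=d["camera_from_world"]
v,u=np.mgrid[0:480,0:640];P=np.stack([(u-K[0,2])/K[0,0]*r,(v-K[1,2])/K[1,1]*r,r],-1)-T[:3,3];P=P@T[:3,:3]
np.save("P0.npy",P)
m=np.zeros((480,640),bool);m[200:345,205:375]=1
mm=m&(abs(P[...,2]-40)<4)&(r>0);print(mm.sum())
q=P[mm][:,:2].astype(np.float32);print(cv2.minAreaRect(q),np.median(P[mm][:,2]))
cv2.imwrite("pics/mask.png",cv2.resize((mm*255).astype(np.uint8)[200:345,205:375],None,fx=4,fy=4))
for k in [(277,219),(258,275),(290,295),(332,315),(373,300)]:print(k,px(d,*k))
E
```

```text
scene 3
side 5
5068
((497.98016357421875, -261.4090881347656), (230.9562530517578, 188.85821533203125), 89.18888092041016) 40.325280162300004
(277, 219) [ 518.82541024 -158.1565573   116.09053417]
(258, 275) [ 459.6097528  -194.44665996   57.28699643]
(290, 295) [ 478.79040176 -257.31080596   56.84254459]
(332, 315) [ 502.14723389 -333.14576034   69.35641133]
(373, 300) [ 574.47803246 -333.47175041   56.14516859]
```

View pics/scene0c.png

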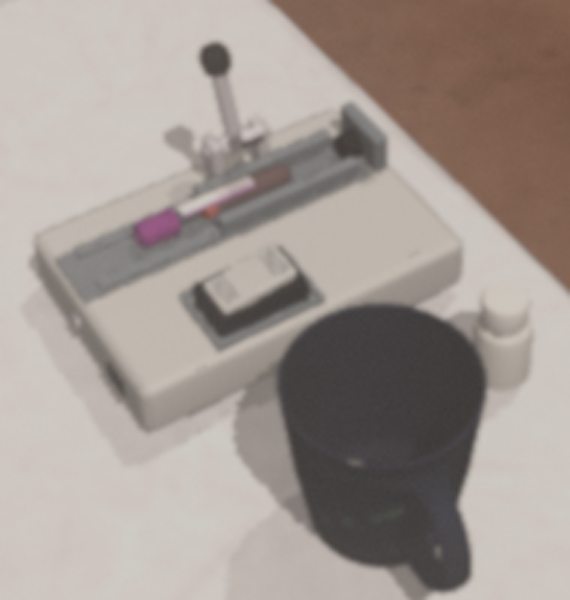

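View pics/side0c.png

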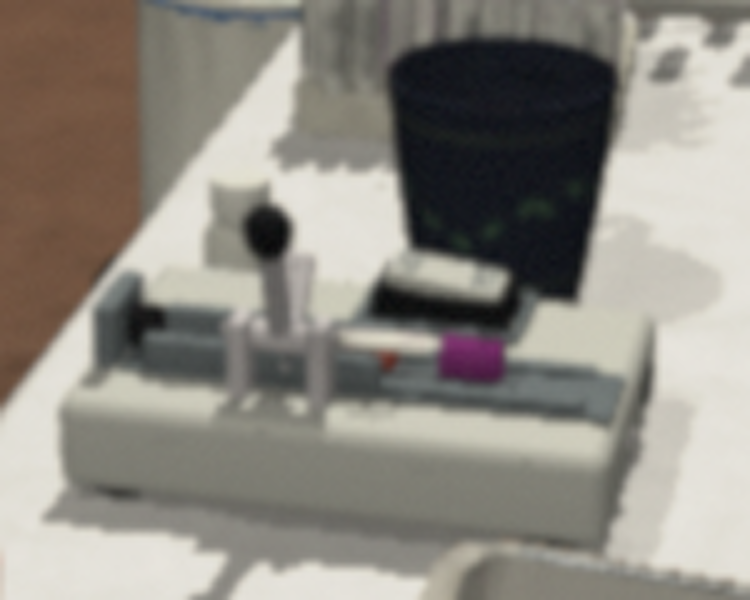

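View pics/mask.png

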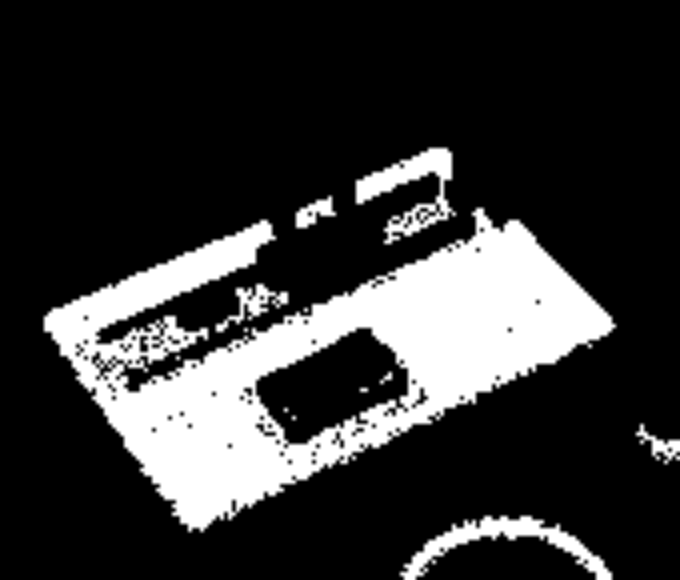

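Run:
```python
from h import *
d=load("scene0.npz");P=np.load("P0.npy");r=d["range_z"]
m=np.zeros((480,640),bool);m[200:345,205:375]=1;m[315:,280:]=0
v,u=np.mgrid[0:480,0:640]
mm=m&(abs(P[...,2]-40)<3)&(r>0)
n,l,st,_=cv2.connectedComponentsWithStats(mm.astype(np.uint8));k=1+st[1:,4].argmax();mk=l==k
# robust edges
q=P[mk][:,:2].astype(np.float32);rc=cv2.minAreaRect(q);print(rc,cv2.boxPoints(rc))
from scipy.optimize import minimize
best=None
for a in np.radians(np.arange(-15,15,0.25)):
    e=np.array([np.cos(a),np.sin(a)]);f=np.array([-e[1],e[0]])
    x=q@e;y=q@f
    lo,hi=np.percentile(x,[.7,99.3]);l2,h2=np.percentile(y,[.7,99.3])
    A=(hi-lo)*(h2-l2)
    if best is None or A<best[0]:best=(A,np.degrees(a),hi-lo,h2-l2,e*(lo+hi)/2+f*(l2+h2)/2)
print(best)
hsv=cv2.cvtColor(d["color"],cv2.COLOR_RGB2HSV)
c=(hsv[...,0]>135)&(hsv[...,0]<165)&(hsv[...,1]>120)&m&(u<275)&(u>245)
print("cap",c.sum(),np.median(P[c],0),P[c].min(0),P[c].max(0))
dk=(d["color"].max(2)<70)&(v>205)&(v<235)&(u>265)&(u<290)&(r>0)&(P[...,2]>80)
print("ball",dk.sum(),np.median(P[dk],0),P[dk].min(0),P[dk].max(0),u[dk].mean(),v[dk].mean())
# corners of mask visually
for k in [(216.5,280.5),(253.5,332),(358.5,281),(334,256)]:print(k,px(d,*k,z=40)[:2])
```

```text
((498.80322265625, -211.7977752685547), (131.11862182617188, 188.56637573242188), 88.88949584960938) [[ 403.26715 -275.51752]
 [ 591.79816 -279.17206]
 [ 594.3393  -148.07803]
 [ 405.8083  -144.4235 ]]
(np.float64(23216.666567932054), np.float64(-1.75), np.float64(185.19029513696194), np.float64(125.36654013517074), array([ 498.44613335, -212.57489693]))
  return _methods._mean(a, axis=axis, dtype=dtype,
  ret = um.true_divide(
Traceback (most recent call last):
ValueError: zero-size array to reduction operation minimum which has no identity
```

Run:
```python
from h import *
P=np.load("P0.npy");d=load("scene0.npz");ok=(d["range_z"]>0)&(P[...,2]>50)
p=P[ok]
for y in range(-350,800,50):
    for x in range(0,900,100):
        s=p[(abs(p[:,1]-y)<25)&(abs(p[:,0]-x)<50)]
        if len(s)>3: print((x,y,int(s[:,2].max())),end=" ")
    print()
hsv=cv2.cvtColor(d["color"],cv2.COLOR_RGB2HSV);print(hsv[272:279,252:266,0],hsv[275,255:265,1])
print(d["color"][219,270:285].max(1), d["range_z"][219,270:285])
```

```text
(400, -350, 97) (500, -350, 96) (600, -350, 57) 
(500, -300, 96) (600, -300, 58) 
(500, -250, 63) 
(400, -200, 58) (500, -200, 87) (600, -200, 66) 
(500, -150, 120) 



(200, 50, 105) (300, 50, 112) (400, 50, 118) (500, 50, 63) 
(200, 100, 102) (300, 100, 119) (400, 100, 120) (500, 100, 143) (600, 100, 144) 
(200, 150, 101) (300, 150, 119) (400, 150, 119) (500, 150, 147) (600, 150, 158) 
(200, 200, 104) (300, 200, 112) (400, 200, 118) (500, 200, 147) (600, 200, 154) 
(400, 250, 93) (500, 250, 203) (600, 250, 205) 
(500, 300, 199) (600, 300, 202) 









[[  2 171 165 163 161 160 160 160 160 160 160 160 163 168]
 [166 162 161 161 160 160 160 160 160 160 160 160 162 166]
 [161 160 160 160 160 159 160 160 160 160 160 160 161 164]
 [160 159 160 160 160 160 160 160 160 160 160 160 161 165]
 [160 160 160 160 160 159 160 160 161 160 161 161 162 166]
 [160 159 160 160 160 160 160 161 161 161 162 163 163 166]
 [161 160 160 160 160 160 161 161 162 162 163 165 168 171]] [100 103 102 103 100 100  98  97  94  81]
[188 151 102  81  80  81  80  82  81  80  88 126 175 198 204] [1079.3971   905.95465  905.31854  905.1023   904.6199   903.6087
  904.3788   900.8842   905.0589   905.1129   905.79333  912.5291
 1080.3909  1074.2644  1079.3943 ]
```

Request:
apply_moves(
  plan=[1,0.01,-0.01,0.04,3,1,0.02,-0.03,0.075,6,1,0.03,-0.06,0.1,9,1,0.04,-0.1,0.11,12,1,0.05,-0.14,0.12,14,1,0.06,-0.18,0.12,16,1,0.07,-0.22,0.12,18,1,0.08,-0.26,0.12,20],
)

```text
clock: 0.77
position: [334.5, 308.8, 351.2]
ee_rot: [0.999, -0.034, -0.0, -0.0]
contact_force: [0.5, 0.8, -0.1]
gripper_width: 0.2
```

Request:
apply_moves(
  plan=[1,0.01,-0.04,0,1,1,0.02,-0.08,0,2,1,0.03,-0.12,0,2.6,1,0.04,-0.16,0,2.6,1,0.05,-0.2,0,2.6,1,0.06,-0.24,0,2.6,1,0.07,-0.28,0,2.6,1,0.08,-0.32,0,2.6],
)

```text
clock: 1.43
position: [414.2, -11.1, 351.3]
ee_rot: [1.0, -0.012, 0.0, -0.0]
contact_force: [1.5, -0.1, 0.4]
gripper_width: 0.4
```

Request:
apply_moves(
  plan=[1,0.005,-0.04,0,0,1,0.01,-0.08,0,0,1,0.015,-0.11,0,0,1,0.02,-0.15,0,0,1,0.02,-0.18,0,0,1,0.02,-0.18,0,0],
)

```text
clock: 1.93
position: [434.2, -193.0, 350.2]
ee_rot: [1.0, -0.016, -0.001, 0.0]
contact_force: [0.4, 0.4, -0.8]
gripper_width: -0.2
```

Run:
```python
from bench import arm
from h import *
from scipy.spatial.transform import Rotation as R
s=arm.read_state();d=arm.get_image("wrist");print(d["mount"],d["camera_matrix"],s["position"],s["ee_rot"],R.from_quat(s["ee_rot"]).as_matrix())
T=np.eye(4);T[:3,:3]=R.from_quat(s["ee_rot"]).as_matrix();T[:3,3]=s["position"]
d["camera_from_world"]=np.linalg.inv(T@d["mount"])
np.savez("w1.npz",**d);cv2.imwrite("pics/w1.png",d["color"][:,:,::-1])
e=arm.get_image("scene");np.savez("scene1.npz",**e);cv2.imwrite("pics/scene1.png",cv2.resize(e["color"][120:400,180:420,::-1],None,fx=2.1,fy=2.1))
```

```text
[[ 5.66568611e-04 -9.48123419e-01 -3.17901968e-01  8.14014942e+01]
 [ 9.99999784e-01  4.30968187e-04  4.96874738e-04  5.93940918e-01]
 [-3.34092941e-04 -3.17902180e-01  9.48123458e-01 -1.42975038e+02]
 [ 0.00000000e+00  0.00000000e+00  0.00000000e+00  1.00000000e+00]] [[344.99585962   0.         318.77483314]
 [  0.         344.99585962 240.43420986]
 [  0.           0.           1.        ]] [ 434.24628907 -192.9783806   350.18834851] [ 9.99876941e-01 -1.56307623e-02 -1.30765990e-03  2.68908306e-04] [[ 9.99507939e-01 -3.12569743e-02 -2.62340445e-03]
 [-3.12583809e-02 -9.99511214e-01 -4.96870987e-04]
 [-2.60659149e-03  5.78629871e-04 -9.99996435e-01]]
```

View pics/w1.png

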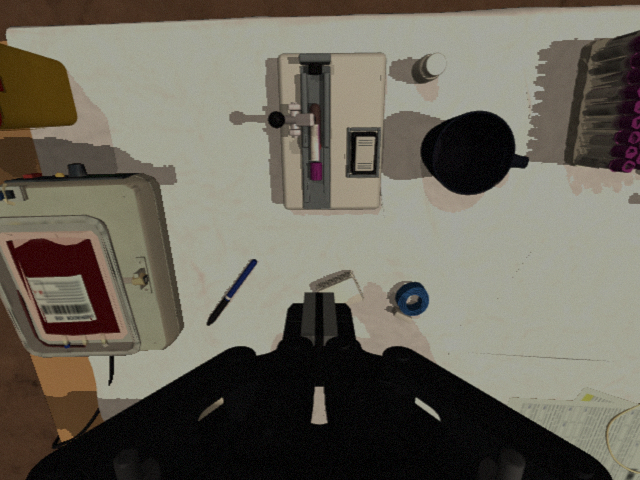

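View pics/scene1.png

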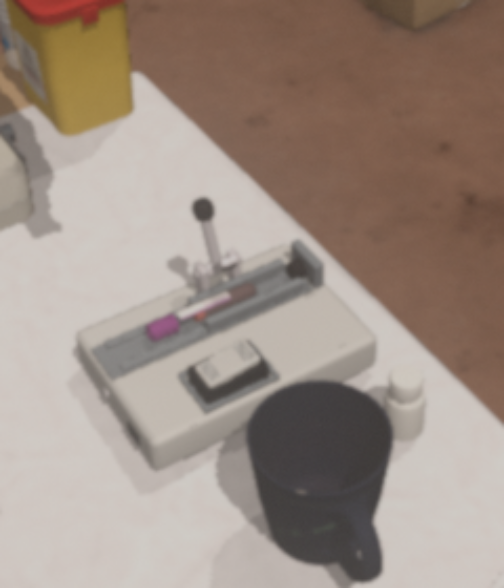

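The wrist view shows the shaker corners near (280,54), (385,54), (383,209) and (287,209). It also shows the purple cap at (316,171), the ball at (276,120) and the rocker at (364,154). Next I measure these.

Run:
```python
from h import *
d=load("w1.npz");r=d["range_z"];K=d["camera_matrix"];T=d["camera_from_world"]
v,u=np.mgrid[0:480,0:640];P=np.stack([(u-K[0,2])/K[0,0]*r,(v-K[1,2])/K[1,1]*r,r],-1)-T[:3,3];P=P@T[:3,:3];np.save("Pw1.npy",P)
m=np.zeros((480,640),bool);m[40:225,265:400]=1
mm=m&(abs(P[...,2]-40)<4)&(r>0);n,l,st,_=cv2.connectedComponentsWithStats(mm.astype(np.uint8));mk=np.isin(l,1+np.where(st[1:,4]>60)[0])
print("zmed",np.median(P[mm][:,2]))
rc=cv2.minAreaRect(P[mk][:,:2].astype(np.float32));print(rc)
q=P[mk][:,:2]
best=None
for a in np.radians(np.arange(-5,5,0.1)):
    e=np.array([np.cos(a),np.sin(a)]);f=np.array([-e[1],e[0]]);x=q@e;y=q@f
    lo,hi=np.percentile(x,[.4,99.6]);l2,h2=np.percentile(y,[.4,99.6])
    if best is None or (hi-lo)*(h2-l2)<best[0]:best=((hi-lo)*(h2-l2),np.degrees(a),hi-lo,h2-l2,e*(lo+hi)/2+f*(l2+h2)/2)
print(best)
hsv=cv2.cvtColor(d["color"],cv2.COLOR_RGB2HSV)
c=(hsv[...,0]>140)&(hsv[...,0]<170)&(hsv[...,1]>120)&m&(v>150)
print("cap",c.sum(),np.median(P[c],0),P[c].min(0),P[c].max(0),u[c].min(),u[c].max(),v[c].min(),v[c].max())
b=(P[...,2]>90)&m&(r>0);print("ball",b.sum(),np.median(P[b],0),P[b].min(0),P[b].max(0))
print("rocker row z", [(k,np.round(P[k,364],1)) for k in range(126,184,4)])
c=cv2.resize(d["color"][45:220,260:400,::-1],None,fx=4,fy=3.4285714,interpolation=cv2.INTER_CUBIC) if 0 else cv2.resize(d["color"][60:210,265:395,::-1],None,fx=4,fy=4,interpolation=cv2.INTER_CUBIC)
cv2.imwrite("pics/w1c.png",c)
```

```text
zmed 40.51347790927315
((500.28912353515625, -211.63720703125), (129.3714599609375, 188.57620239257812), 88.79994201660156)
(np.float64(23745.978537192208), np.float64(-1.400000000000013), np.float64(186.3072901382842), np.float64(127.45598156447372), array([ 500.73148336, -211.65068878]))
cap 200 [ 460.76365099 -191.33671419   57.39750958] [ 449.63317197 -264.09427331   45.49732359] [ 482.58279133 -183.75291676   60.25497795] 310 374 151 179
ball 254 [ 521.82337697 -152.75149932  114.41596121] [ 513.99857513 -162.79893266   90.16577545] [ 529.95094591 -143.64395323  118.61439248]
rocker row z [(126, array([ 511.6, -252.7,   40. ])), (130, array([ 506.9, -252.1,   45. ])), (134, array([ 502.4, -251.3,   52.2])), (138, array([ 498.1, -250.3,   60.7])), (142, array([ 493.4, -250.4,   60.1])), (146, array([ 488.8, -250.4,   60.5])), (150, array([ 483.8, -250.8,   57.4])), (154, array([ 479.1, -250.8,   58.4])), (158, array([ 474.2, -251. ,   57.2])), (162, array([ 469.3, -251.1,   56.7])), (166, array([ 464.4, -251.2,   56.2])), (170, array([ 459.4, -251.4,   55.3])), (174, array([ 452.5, -253.1,   41.9])), (178, array([ 447.3, -253.2,   41.6])), (182, array([ 442.1, -253.3,   41.6]))]
```

View pics/w1c.png

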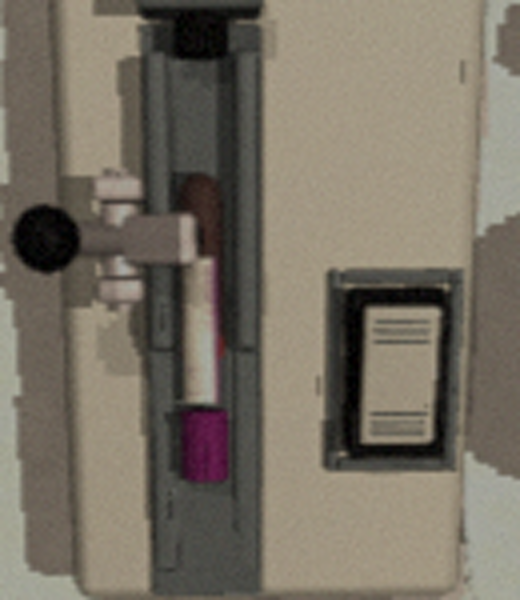

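Request:
apply_moves(
  plan=[1,-0.006,0.001,-0.04,0.4,1,-0.012,0.002,-0.08,0.4,1,-0.018,0.002,-0.12,0.4,1,-0.018,0.002,-0.16,0.4,1,-0.018,0.002,-0.2,0.4,1,-0.018,0.002,-0.24,0.4,1,-0.018,0.002,-0.265,0.4,1,-0.018,0.002,-0.28,0.4],
)

```text
clock: 2.7
position: [414.5, -185.6, 68.4]
ee_rot: [1.0, -0.008, -0.003, -0.0]
contact_force: [0.5, -0.4, 0.3]
gripper_width: 0.3
```

Request:
apply_moves(
  plan=[1,0,0,-0.007,0,1,0,0,-0.014,0,1,0,0,-0.02,0,1,0,0,-0.02,0],
)

```text
clock: 3.03
position: [416.8, -186.7, 51.2]
ee_rot: [1.0, -0.009, 0.0, -0.0]
contact_force: [0.7, 0.5, -0.9]
gripper_width: -0.2
```

```bash
cat > snap.py <<'E'
import sys
from bench import arm
from h import *
from scipy.spatial.transform import Rotation as R
t=sys.argv[1]
s=arm.read_state();print(s["clock"],s["position"],s["ee_rot"],s["contact_force"])
d=arm.get_image("wrist");T=np.eye(4);T[:3,:3]=R.from_quat(s["ee_rot"]).as_matrix();T[:3,3]=s["position"]
d["camera_from_world"]=np.linalg.inv(T@d["mount"]);np.savez(f"w{t}.npz",**d);cv2.imwrite(f"pics/w{t}.png",d["color"][:,:,::-1])
e=arm.get_image("scene");np.savez(f"scene{t}.npz",**e);f=arm.get_image("side");np.savez(f"side{t}.npz",**f)
a=cv2.resize(e["color"][180:360,205:395,::-1],None,fx=2.1,fy=2.1,interpolation=cv2.INTER_CUBIC);b=cv2.resize(f["color"][195:310,262:400,::-1],None,fx=2.9,fy=2.9,interpolation=cv2.INTER_CUBIC)
h=min(a.shape[0],b.shape[0]);cv2.imwrite(f"pics/s{t}.png",np.hstack([a[:h],b[:h]])[:,:800])
E
python3 snap.py 2
```

```text
3.0333 [ 416.81994874 -186.68850514   51.17967275] [ 9.99960780e-01 -8.85639270e-03  1.06976165e-05 -4.87934431e-05] [ 0.66156394  0.46426802 -0.92691975]
```

View pics/w2.png

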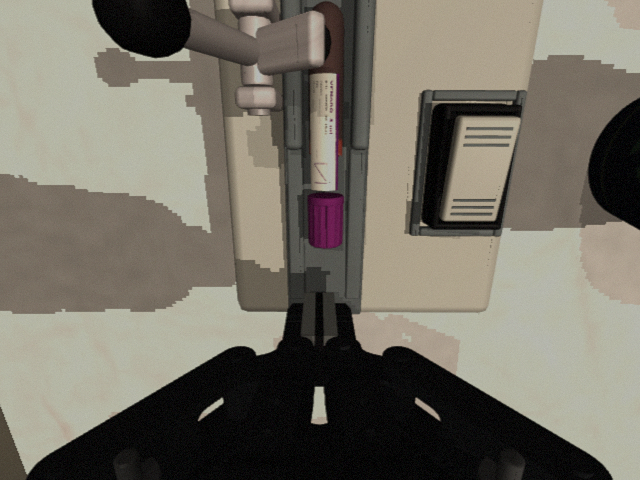

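View pics/s2.png

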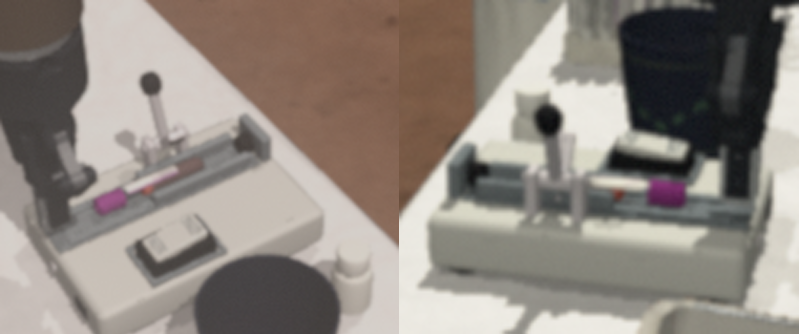

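Both views show the shut fingertip in the trough behind the cap. The cap centre at (326,220) sits slightly right of the finger seam at (319,300), so the y needs trimming.

Run:
```python
from h import *
d=load("w2.npz")
for n,k in {"cap far l":(309,197),"cap far r":(343,197),"cap nl":(311,240),"cap nr":(342,240),"cap end top":(326,247),"cap top":(326,215)}.items():print(n,np.round(px(d,*k),1),np.round(px(d,*k,z=51),1))
for k in range(110,225,8):
    print(k,np.round(px(d,487 if k<160 else 475,k),1))
print("finger",[(k,np.round(px(d,*k),1)) for k in [(308,300),(332,300),(320,296),(295,310),(345,310)]])
for n,z,k in [("sw frame",41,(424,92)),("",41,(524,92)),("",41,(412,234)),("",41,(502,235)),("wall step",54,(288,148)),("wallstep",54,(366,150)),("nearedge",40,(245,311)),("",40,(488,311))]: print(n,np.round(px(d,*k,z=z),1))
```

```text
cap far l [ 470.4 -184.3   55.2] [ 469.5 -184.2   51. ]
cap far r [ 469.6 -198.3   52.5] [ 469.3 -198.4   51. ]
cap nl [ 452.2 -184.7   56.3] [ 450.5 -184.5   51. ]
cap nr [ 448.2 -198.5   44.9] [ 450.2 -198.1   51. ]
cap end top [ 449.6 -191.    58.1] [ 447.1 -191.1   51. ]
cap top [ 463.7 -191.1   59.2] [ 461.6 -191.2   51. ]
110 [ 502.5 -253.5   52.4]
118 [ 499.5 -250.3   60.3]
126 [ 496.7 -250.4   61. ]
134 [ 493.8 -251.5   59.5]
142 [ 490.9 -252.    59.2]
150 [ 488.  -252.7   58.6]
158 [ 485.  -253.3   58.2]
166 [ 482.1 -248.6   59.3]
174 [ 478.9 -249.5   58. ]
182 [ 475.4 -250.8   56. ]
190 [ 472.4 -250.7   57.2]
198 [ 469.  -251.6   56.2]
206 [ 465.6 -252.1   56. ]
214 [ 462.  -252.9   55.2]
222 [ 457.4 -255.2   51.1]
finger [((308, 300), array([ 426.9, -182.9,   61.8])), ((332, 300), array([ 427.4, -193.2,   63. ])), ((320, 296), array([ 427.3, -188.1,   59. ])), ((295, 310), array([ 424.4, -177.5,   65.7])), ((345, 310), array([ 423.3, -198.6,   64.4]))]
sw frame [ 510.2 -232.    41. ]
 [ 509.5 -273.    41. ]
 [ 449.3 -231.3   41. ]
 [ 448.  -273.3   41. ]
wall step [ 489.7 -176.5   54. ]
wallstep [ 488.4 -207.2   54. ]
nearedge [ 409.5 -149.9   40. ]
 [ 407.4 -272.9   40. ]
```

Request:
apply_moves(
  plan=[1,0.003,-0.0037,-0.001,0,1,0.008,-0.0037,-0.001,0,1,0.013,-0.0038,-0.001,0,1,0.018,-0.0038,-0.001,0,1,0.0195,-0.0038,-0.001,0,1,0.021,-0.0039,-0.001,0,1,0.0225,-0.0039,-0.001,0,1,0.024,-0.004,-0.001,0],
)

```text
clock: 3.85
position: [440.5, -191.1, 50.2]
ee_rot: [1.0, -0.009, -0.0, -0.0]
contact_force: [0.8, 0.3, -0.9]
gripper_width: 0.1
```

Request:
apply_moves(
  plan=[1,0.002,0,0,0,1,0.004,0,0,0,1,0.006,0,0,0,1,0.008,0,0,0,1,0.01,0,0,0,1,0.012,0,0,0,1,0.014,0,0,0,1,0.016,0,0,0],
)

```text
clock: 4.52
position: [456.9, -191.1, 50.3]
ee_rot: [1.0, -0.009, -0.0, 0.0]
contact_force: [-0.7, 0.7, 0.9]
gripper_width: -0.3
```

```bash
python3 snap.py 3
```

```text
4.5167 [ 456.85423444 -191.11561132   50.30257759] [ 9.99958053e-01 -9.15920527e-03 -3.39832589e-05  1.67282588e-05] [-0.69226093  0.68410173  0.92731923]
```

View pics/w3.png

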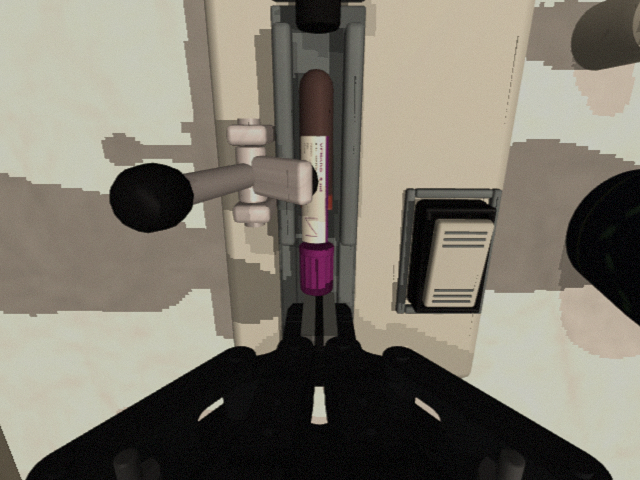

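The cap is against the finger at (316,292). The foot is at (316,70), still short of the black stop's near edge at about (318,30).

Run:
```python
from h import *
d=load("w3.npz");print(np.round(px(d,316,72,z=50),1),np.round(px(d,316,292,z=55),1))
for v in range(20,36,2):print(v,np.round(px(d,318,v),1),d["color"][v,318])
for z in(51,59):print(np.round(px(d,318,31,z=z),1))
```

```text
[ 557.1 -192.5   50. ] [ 467.7 -190.8   55. ]
20 [ 572.  -193.6   58.1] [21 21 15]
22 [ 571.5 -193.6   57.7] [8 1 3]
24 [ 570.9 -193.6   57.9] [2 0 7]
26 [ 570.7 -193.5   56. ] [14 17 10]
28 [ 570.9 -193.5   52.9] [10  4 10]
30 [ 570.6 -193.5   51.3] [0 0 0]
32 [ 570.7 -193.5   48. ] [4 1 5]
34 [ 571.3 -193.5   42.1] [83 84 80]
[ 570.3 -193.5   51. ]
[ 568.5 -193.5   59. ]
```

Request:
apply_moves(
  plan=[1,0.002,0,0,0,1,0.0035,-0.0002,0,0,1,0.005,-0.0002,0,0,1,0.006,-0.0002,0,0,1,0.007,-0.0003,0,0,1,0.008,-0.0003,0,0,1,0.009,-0.0003,0,0,1,0.009,-0.0003,0,0],
)

```text
clock: 5.33
position: [465.9, -191.4, 50.3]
ee_rot: [1.0, -0.009, 0.0, 0.0]
contact_force: [-0.2, 0.3, 0.1]
gripper_width: -0.2
```

Request:
apply_moves(
  plan=[1,0.0005,0,0,0,1,0.001,0,0,0,1,0.0015,0,0,0,1,0.002,0,0,0,1,0.002,0,0,0],
)

```text
clock: 5.75
position: [467.8, -191.4, 50.3]
ee_rot: [1.0, -0.009, 0.0, 0.0]
contact_force: [-0.2, 0.2, 0.2]
gripper_width: -0.3
```

Request:
apply_moves(
  plan=[1,0.0005,0,0,0,1,0.001,0,0,0,1,0.001,0,0,0],
)

```text
clock: 6.0
position: [468.8, -191.4, 50.3]
ee_rot: [1.0, -0.009, 0.0, 0.0]
contact_force: [0.8, -0.1, 0.7]
gripper_width: 0.1
```

Request:
apply_moves(
  plan=[1,0.0005,0,0,0,1,0.0005,0,0,0,1,0.0005,0,0,0],
)

```text
clock: 6.25
position: [469.2, -191.4, 50.3]
ee_rot: [1.0, -0.009, 0.0, 0.0]
contact_force: [-0.4, -0.3, 0.4]
gripper_width: -0.0
```

```bash
python3 snap.py 4;python3 - <<'E'
from h import *
d=load("w4.npz");cv2.imwrite("pics/w4c.png",cv2.resize(d["color"][30:330,220:420,::-1],None,fx=2,fy=2,interpolation=cv2.INTER_CUBIC))
E
```

```text
6.25 [ 469.24117574 -191.41322731   50.314026  ] [ 9.99958050e-01 -9.15941296e-03  6.09922374e-05  1.20543197e-05] [-0.36906028 -0.3090718   0.41845235]
```

View pics/w4c.png

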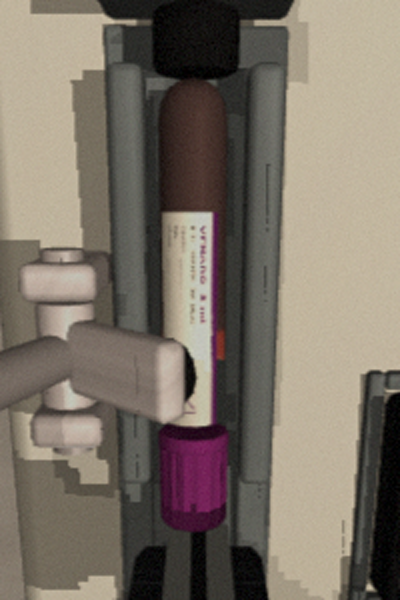

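The foot is within about 2 mm of the stop, so I keep creeping until I feel the rubber.

Request:
apply_moves(
  plan=[1,0.0005,0,0,0,1,0.001,0,0,0,1,0.001,0,0,0],
)

```text
clock: 6.65
position: [469.7, -191.4, 50.2]
ee_rot: [1.0, -0.009, -0.001, -0.0]
contact_force: [-0.3, -0.8, 0.5]
gripper_width: -0.2
```

Request:
apply_moves(
  plan=[1,0.0005,0,0,0,1,0.0005,0,0,0,1,0.0005,0,0,0],
)

```text
clock: 6.9
position: [470.0, -191.4, 50.2]
ee_rot: [1.0, -0.009, -0.001, -0.0]
contact_force: [-2.7, -0.4, 1.7]
gripper_width: 0.1
```

Request:
apply_moves(
  plan=[1,0.0005,0,0,0,1,0.0005,0,0,0,1,0.0005,0,0,0],
)

```text
clock: 7.15
position: [470.3, -191.4, 50.1]
ee_rot: [1.0, -0.009, -0.001, -0.0]
contact_force: [-3.4, 0.9, 3.0]
gripper_width: -0.2
```

Request:
apply_moves(
  plan=[1,-0.002,0,0,0,1,-0.006,0,0,0,1,-0.015,0,0,0,1,-0.03,0,0,0,1,-0.03,0,0.03,0,1,-0.02,0.01,0.07,0,1,0,0.03,0.11,0,1,0,0.04,0.11,0],
)

```text
clock: 7.82
position: [476.9, -151.6, 167.0]
ee_rot: [1.0, -0.008, 0.008, 0.001]
contact_force: [2.1, -0.1, 0.5]
gripper_width: -0.1
```

```bash
python3 snap.py 5;python3 - <<'E'
from h import *
d=load("w5.npz");cv2.imwrite("pics/w5c.png",cv2.resize(d["color"][0:300,200:520,::-1],None,fx=2,fy=2,interpolation=cv2.INTER_CUBIC))
E
```

```text
7.8167 [ 476.85079807 -151.55215141  167.00735914] [ 0.99993395 -0.00843466  0.00772674  0.00111452] [ 2.07747899 -0.07091309  0.508088  ]
```

View pics/w5c.png

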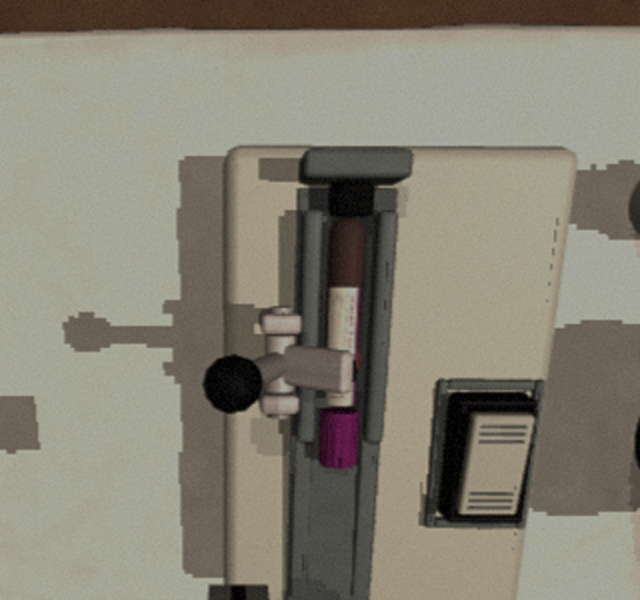

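The tube's foot touches the black stop, the clamp is still open and the switch is off. Next I go to the outer side of the ball.

Request:
apply_moves(
  plan=[1,0.005,0.03,0,0,1,0.02,0.045,0,0,1,0.05,0.045,0,0,1,0.05,0.045,-0.02,0,1,0.05,0.045,-0.04,0,1,0.05,0.045,-0.057,0,1,0.05,0.045,-0.057,0,1,0.05,0.045,-0.057,0],
)

```text
clock: 8.63
position: [519.5, -107.1, 101.5]
ee_rot: [1.0, -0.01, -0.002, 0.0]
contact_force: [-0.0, 0.3, 1.1]
gripper_width: 0.0
```

```bash
python3 snap.py 6
```

```text
8.6333 [ 519.47170986 -107.12810193  101.48402521] [ 9.99951866e-01 -9.51460315e-03 -2.37766419e-03  2.90491856e-04] [-0.02956026  0.27135808  1.10011083]
```

View pics/w6.png

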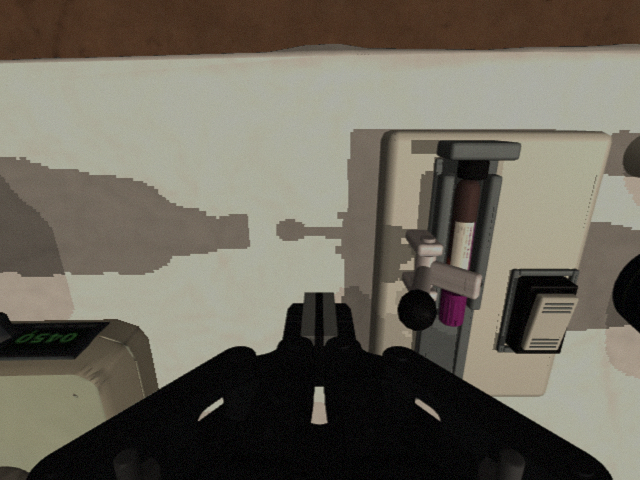

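View pics/s6.png

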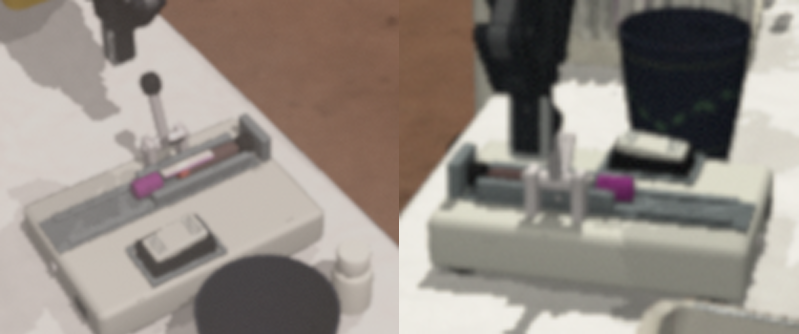

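Request:
apply_moves(
  plan=[1,0,-0.005,0,0,1,0,-0.01,0,0,1,0,-0.014,0,0,1,0,-0.017,0,0,1,0,-0.019,0,0,1,0,-0.019,0,0],
)

```text
clock: 9.28
position: [521.2, -125.9, 103.4]
ee_rot: [1.0, -0.01, 0.0, 0.0]
contact_force: [-0.0, -0.5, 0.0]
gripper_width: -0.2
```

Request:
apply_moves(
  plan=[1,0,-0.0015,0,0,1,0,-0.003,0,0,1,0,-0.0045,0,0,1,0,-0.006,0,0,1,0,-0.006,0,0],
)

```text
clock: 9.7
position: [521.2, -131.2, 103.3]
ee_rot: [1.0, -0.009, 0.0, -0.0]
contact_force: [0.2, 2.4, 1.6]
gripper_width: -0.0
```

Request:
apply_moves(
  plan=[1,0,-0.001,0,0,1,0,-0.002,0,0,1,0,-0.003,0,0,1,0,-0.003,0,0],
)

```text
clock: 10.03
position: [521.3, -134.1, 104.2]
ee_rot: [1.0, -0.009, 0.0, -0.0]
contact_force: [-2.5, 4.6, 5.7]
gripper_width: 0.0
```

```bash
python3 snap.py 7
python3 - <<'E'
from h import *
a=load("scene7.npz")["color"][190:280,235:335,::-1];b=load("side7.npz")["color"][195:285,285:385,::-1]
cv2.imwrite("pics/c7.png",cv2.resize(np.hstack([a,b]),None,fx=4,fy=4,interpolation=cv2.INTER_CUBIC))
from bench import arm
for i in range(2):print(arm.read_state()["contact_force"],arm.read_state()["wrist_torque"])
E
```

```text
10.0333 [ 521.32679591 -134.10764493  104.23877341] [ 9.99959535e-01 -8.99140072e-03  2.65614156e-04 -1.10643521e-04] [-2.47114964  4.60600861  5.69280751]
[-2.75838624  4.20576364  5.77432807] [1.21044928 0.65903557 0.05914412]
[-2.75838624  4.20576364  5.77432807] [1.21044928 0.65903557 0.05914412]
```

View pics/c7.png

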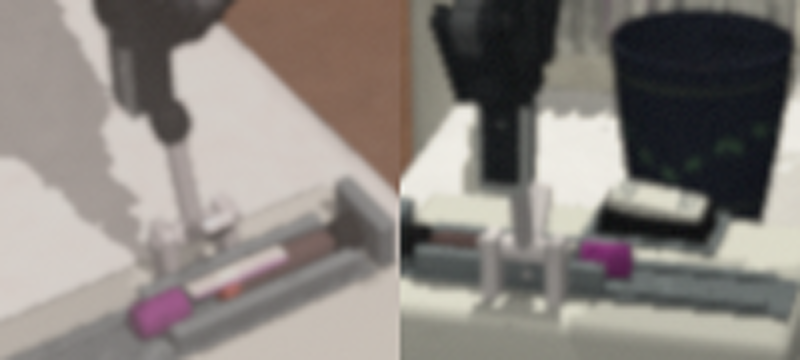

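View pics/w7.png

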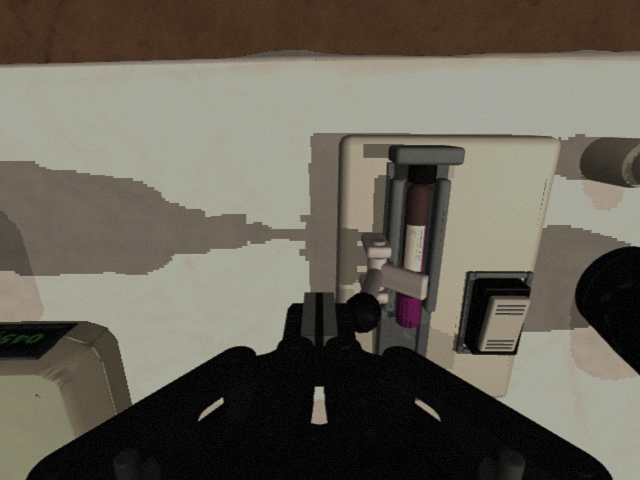

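The tip edge meets the ball too low on the finger, which explains the upward force. I'll back off, lower 8 mm and push again.

Request:
apply_moves(
  plan=[1,0,0.003,0,0,1,0,0.006,0,0,1,0,0.006,-0.004,0,1,0,0.006,-0.008,0,1,0,0.006,-0.008,0],
)

```text
clock: 10.6
position: [520.3, -128.5, 94.0]
ee_rot: [1.0, -0.009, -0.001, 0.0]
contact_force: [0.2, 1.1, -0.6]
gripper_width: 0.2
```

Request:
apply_moves(
  plan=[1,0,-0.0015,0,0,1,0,-0.003,0,0,1,0,-0.0045,0,0,1,0,-0.006,0,0,1,0,-0.006,0,0],
)

```text
clock: 11.02
position: [521.5, -134.6, 95.6]
ee_rot: [1.0, -0.009, 0.0, 0.0]
contact_force: [-1.1, 2.0, 1.1]
gripper_width: 0.1
```

Request:
apply_moves(
  plan=[1,0,-0.001,0,0,1,0,-0.002,0,0,1,0,-0.003,0,0,1,0,-0.003,0,0],
)

```text
clock: 11.35
position: [521.5, -137.7, 95.5]
ee_rot: [1.0, -0.009, 0.0, 0.0]
contact_force: [0.8, 2.0, 1.4]
gripper_width: 0.1
```

Request:
apply_moves(
  plan=[1,0,-0.001,0,0,1,0,-0.002,0,0,1,0,-0.003,0,0,1,0,-0.003,0,0],
)

```text
clock: 11.68
position: [521.1, -140.7, 95.2]
ee_rot: [1.0, -0.009, -0.0, 0.0]
contact_force: [0.2, 0.4, -0.0]
gripper_width: 0.0
```

```bash
python3 snap.py 8
python3 - <<'E'
from h import *
a=load("scene8.npz")["color"][190:280,235:335,::-1];b=load("side8.npz")["color"][195:285,285:385,::-1]
cv2.imwrite("pics/c8.png",cv2.resize(np.hstack([a,b]),None,fx=4,fy=4,interpolation=cv2.INTER_CUBIC))
E
```

```text
11.6833 [ 521.1019495  -140.68733856   95.21528862] [ 9.99956762e-01 -9.29847192e-03 -8.45026714e-05  7.27608391e-05] [ 0.2431697   0.36872838 -0.01536389]
```

View pics/c8.png

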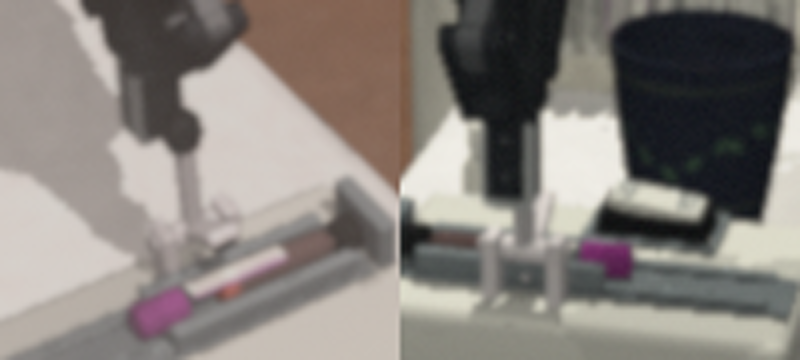

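View pics/w8.png

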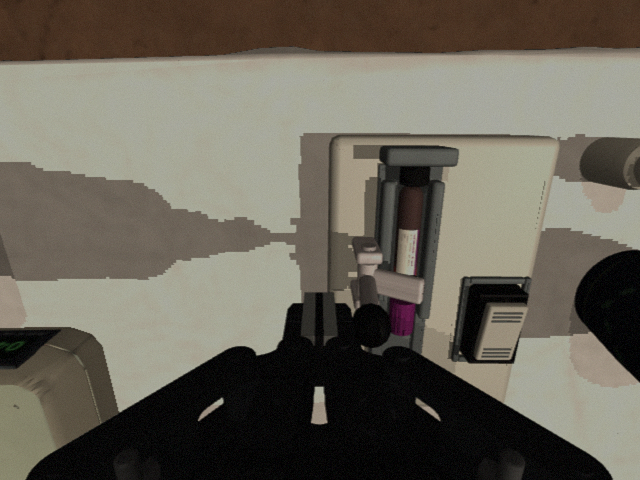

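The handle now leans less and the forces are low, so I keep pushing.

Request:
apply_moves(
  plan=[1,0,-0.0015,0,0,1,0,-0.003,0,0,1,0,-0.0045,0,0,1,0,-0.006,0,0,1,0,-0.006,0,0],
)

```text
clock: 12.25
position: [520.9, -146.8, 95.2]
ee_rot: [1.0, -0.009, -0.0, 0.0]
contact_force: [0.3, -0.3, 0.3]
gripper_width: -0.1
```

Request:
apply_moves(
  plan=[1,0,-0.0015,0,0,1,0,-0.003,0,0,1,0,-0.0045,0,0,1,0,-0.006,0,0,1,0,-0.006,0,0],
)

```text
clock: 12.67
position: [521.1, -152.7, 95.3]
ee_rot: [1.0, -0.009, -0.0, 0.0]
contact_force: [0.0, -0.0, 0.3]
gripper_width: 0.1
```

```bash
python3 snap.py 9
```

```text
12.6667 [ 521.11879774 -152.71947705   95.25775235] [ 9.99956192e-01 -9.36005299e-03 -4.45543759e-05  2.64856414e-05] [ 0.02211633 -0.01263442  0.30704872]
```

View pics/w9.png

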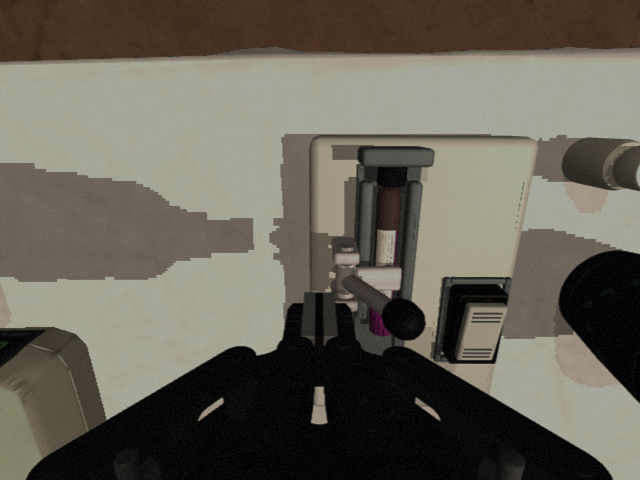

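The clamp has snapped over: the ball is now above the trough at (404,320). I retract, then move up to view the whole shaker.

Request:
apply_moves(
  plan=[1,0,0.02,0,0,1,0,0.03,0.02,0,1,0,0.03,0.06,0,1,-0.02,0.01,0.1,0,1,-0.05,-0.03,0.1,0,1,-0.06,-0.065,0.1,0,1,-0.06,-0.1,0.1,0,1,-0.06,-0.1,0.1,0],
)

```text
clock: 13.48
position: [460.0, -257.3, 196.1]
ee_rot: [1.0, -0.012, 0.001, 0.001]
contact_force: [1.5, -0.3, 0.6]
gripper_width: -0.0
```

Request:
apply_moves(
  plan=[1,0,0,0,0,1,0,0,0,0],
)

```text
clock: 13.65
position: [460.9, -252.4, 195.1]
ee_rot: [1.0, -0.01, -0.0, -0.0]
contact_force: [0.7, 1.0, 0.6]
gripper_width: -0.0
```

```bash
python3 snap.py 10
```

```text
13.65 [ 460.92699886 -252.39696461  195.09639814] [ 9.99953810e-01 -9.60822689e-03 -1.65474838e-04 -1.79896185e-04] [0.71187753 0.95811008 0.59934023]
```

View pics/w10.png

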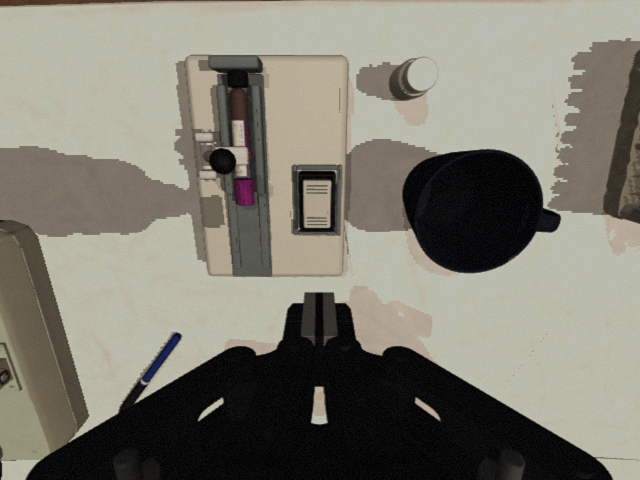

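View pics/s10.png

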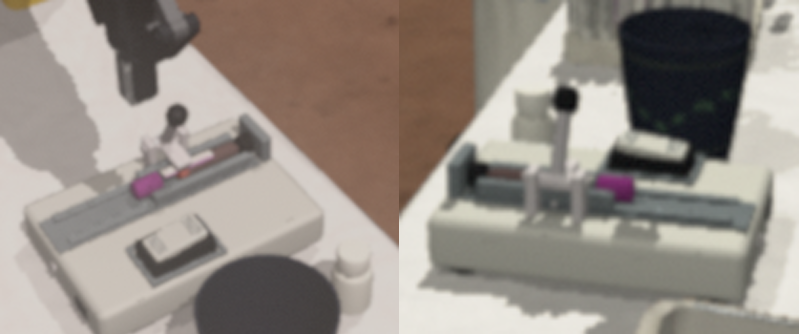

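The clamp is shut with its ball over the trough at (222,160), the tube lies in place, and the rocker is still off with its far end up. Next I measure the rocker and ball.

Run:
```python
from h import *
d=load("w10.npz")
print("ball",np.round(px(d,221,158),1))
for v in range(176,236,5): print(v,np.round(px(d,316,v),1))
for k in [(304,200),(310,200),(325,200),(331,200)]:print(k,np.round(px(d,*k),1))
print("foot/stop",np.round(px(d,238,88,z=52),1),"cap end",np.round(px(d,245,205),1),np.round(px(d,245,206,z=55),1))
print("mug", np.round(px(d,403,200),1),"deck",np.round(px(d,320,260),1),np.round(px(d,280,110),1))
```

```text
ball [ 523.5 -192.4  114.5]
176 [ 502.6 -251.6   53.7]
181 [ 499.4 -251.6   59.9]
186 [ 495.5 -251.5   60.3]
191 [ 491.2 -251.4   59.3]
196 [ 487.1 -251.3   59.4]
201 [ 482.8 -251.2   58.3]
206 [ 478.3 -251.1   57.3]
211 [ 474.  -251.    57.1]
216 [ 469.7 -250.9   57.2]
221 [ 465.2 -250.8   56.4]
226 [ 460.1 -250.7   54.2]
231 [ 455.2 -250.6   52.6]
(304, 200) [ 483.7 -241.3   57.9]
(310, 200) [ 483.8 -246.3   58.9]
(325, 200) [ 483.2 -258.6   57.1]
(331, 200) [ 482.2 -263.7   52.8]
foot/stop [ 569.9 -193.6   52. ] cap end [ 480.4 -192.3   57.9] [ 478.9 -191.6   55. ]
mug [ 475.4 -330.6   26.3] deck [ 423.7 -253.5   41.5] [ 554.2 -223.4   39.4]
```

Request:
apply_moves(
  plan=[1,0.015,0.001,-0.02,0,1,0.03,0.001,-0.05,0,1,0.038,0.001,-0.08,0,1,0.038,0.001,-0.105,0,1,0.038,0.001,-0.12,0,1,0.038,0.001,-0.127,0,1,0.038,0.001,-0.127,0,1,0.038,0.001,-0.127,0],
)

```text
clock: 14.47
position: [499.9, -250.9, 68.8]
ee_rot: [1.0, -0.008, 0.0, 0.0]
contact_force: [-0.2, -0.1, 0.1]
gripper_width: 0.3
```

```bash
python3 snap.py 11
python3 - <<'E'
from h import *
a=load("scene11.npz")["color"][240:330,235:335,::-1];b=load("side11.npz")["color"][195:285,285:385,::-1]
cv2.imwrite("pics/c11.png",cv2.resize(np.hstack([a,b]),None,fx=4,fy=4,interpolation=cv2.INTER_CUBIC))
E
```

```text
14.4667 [ 499.89923228 -250.91944941   68.83400863] [ 9.99964909e-01 -8.36936681e-03  2.86254299e-04  2.30006947e-04] [-0.16742668 -0.10843667  0.13744276]
```

View pics/c11.png

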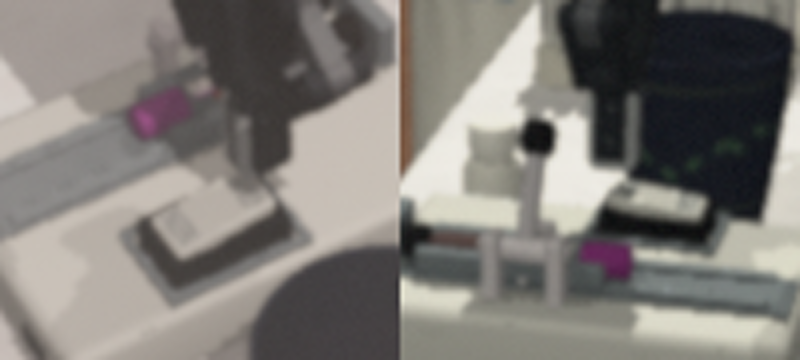

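View pics/w11.png

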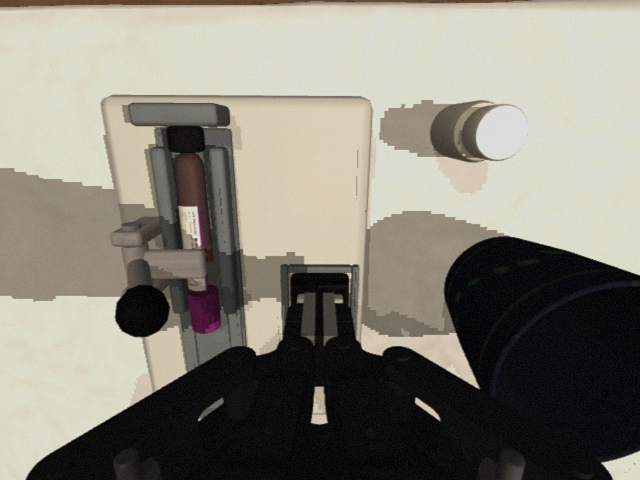

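The finger is centred over the far end of the paddle and clear of everything else. I now feel downward.

Request:
apply_moves(
  plan=[1,0,0,-0.001,0,1,0,0,-0.002,0,1,0,0,-0.003,0,1,0,0,-0.004,0,1,0,0,-0.005,0,1,0,0,-0.005,0],
)

```text
clock: 15.12
position: [498.9, -251.4, 63.0]
ee_rot: [1.0, -0.009, -0.0, -0.0]
contact_force: [-0.4, -0.7, 0.2]
gripper_width: 0.2
```

Request:
apply_moves(
  plan=[1,0,0,-0.001,0,1,0,0,-0.002,0,1,0,0,-0.002,0],
)

```text
clock: 15.37
position: [499.0, -251.4, 61.0]
ee_rot: [1.0, -0.009, -0.0, -0.0]
contact_force: [0.1, 0.3, 0.1]
gripper_width: 0.1
```

Request:
apply_moves(
  plan=[1,0,0,-0.001,0,1,0,0,-0.001,0,1,0,0,-0.001,0],
)

```text
clock: 15.62
position: [499.1, -251.4, 60.3]
ee_rot: [1.0, -0.009, -0.0, -0.0]
contact_force: [-0.7, 0.0, 0.2]
gripper_width: -0.1
```

Request:
apply_moves(
  plan=[1,0,0,-0.001,0,1,0,0,-0.001,0,1,0,0,-0.001,0],
)

```text
clock: 15.87
position: [499.5, -251.5, 59.7]
ee_rot: [1.0, -0.009, 0.0, 0.0]
contact_force: [0.0, 0.1, 1.4]
gripper_width: -0.1
```

Request:
apply_moves(
  plan=[1,0,0,-0.0005,0,1,0,0,-0.001,0,1,0,0,-0.001,0],
)

```text
clock: 16.12
position: [499.3, -251.4, 58.4]
ee_rot: [1.0, -0.009, 0.0, 0.0]
contact_force: [-0.7, -0.4, 2.0]
gripper_width: -0.2
```

Request:
apply_moves(
  plan=[1,0,0,-0.0005,0,1,0,0,-0.001,0,1,0,0,-0.001,0],
)

```text
clock: 16.37
position: [498.6, -251.2, 56.7]
ee_rot: [1.0, -0.009, -0.001, -0.0]
contact_force: [-0.5, -0.0, -0.4]
gripper_width: 0.1
```

Request:
apply_moves(
  plan=[1,0,0,-0.0005,0,1,0,0,-0.0005,0,1,0,0,-0.0005,0],
)

```text
clock: 16.62
position: [499.0, -251.4, 56.5]
ee_rot: [1.0, -0.009, -0.0, -0.0]
contact_force: [0.1, -0.2, -1.0]
gripper_width: -0.5
```

The force has dropped away, so it probably snapped. I retract upward and check.

Request:
apply_moves(
  plan=[1,0,0,0.02,0,1,-0.005,0,0.055,0,1,-0.02,0,0.09,0,1,-0.04,0,0.125,0,1,-0.04,0,0.14,0,1,-0.04,0,0.14,0,1,-0.04,0,0.14,0,1,-0.04,0,0.14,0],
)

```text
clock: 17.28
position: [458.6, -251.1, 195.8]
ee_rot: [1.0, -0.009, -0.001, -0.0]
contact_force: [0.1, 0.8, 0.2]
gripper_width: 0.2
```

```bash
python3 snap.py 12
python3 - <<'E'
from h import *
d=load("w12.npz")
for v in range(176,236,5): print(v,np.round(px(d,316,v),1))
print("cap end",np.round(px(d,245,206,z=55),1))
E
```

```text
17.2833 [ 458.57960733 -251.08720921  195.76276681] [ 9.99955989e-01 -9.33233737e-03 -8.54161701e-04 -4.44200543e-04] [0.05161058 0.76036975 0.18945741]
176 [ 500.1 -250.2   55. ]
181 [ 496.1 -250.1   55.6]
186 [ 492.  -250.    55.6]
191 [ 487.9 -249.9   55.6]
196 [ 484.1 -249.9   57.8]
201 [ 479.7 -249.8   56.6]
206 [ 475.8 -249.7   57.9]
211 [ 471.8 -249.6   58.9]
216 [ 467.3 -249.5   58.1]
221 [ 463.9 -249.5   61.6]
226 [ 457.  -249.3   52.6]
231 [ 449.5 -249.    43.1]
cap end [ 476.2 -190.1   55. ]
```

View pics/w12.png

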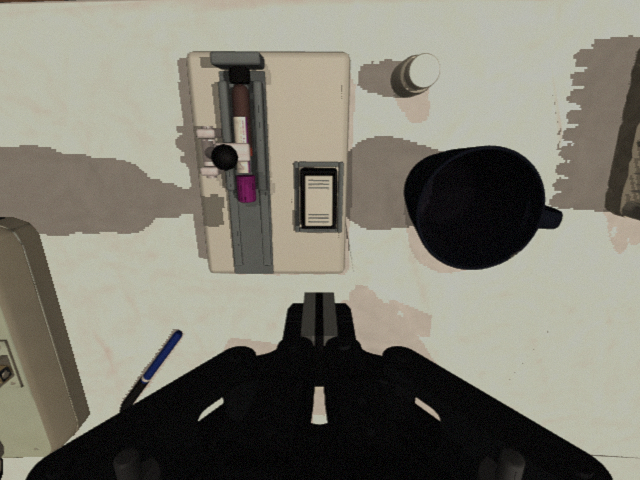

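View pics/s12.png

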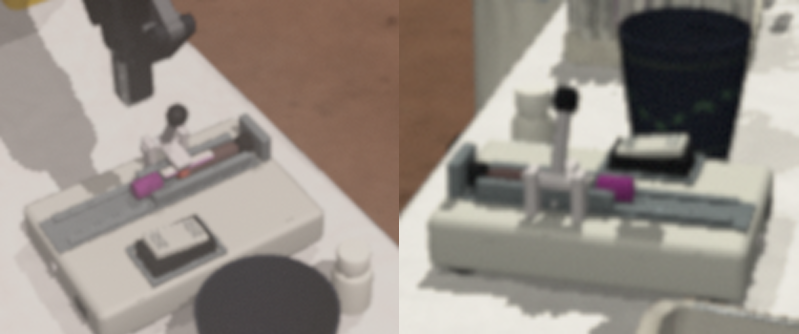

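The rocker has flipped: its near end reads 61 mm and its far end 55 mm. The clamp is still shut, the tube is against the stop, and the mug and bottle haven't moved. I hand the job in.

```bash
python3 -c "
from bench import arm
print(arm.job_done(),arm.read_state()['clock'])"
```

```text
the job is handed in; nothing more can be done
the job is handed in; nothing more can be done
```

The shaker should be running, and I handed the job in at about 17.3 s of the 58 s. No verdict was reported.

- **Tube:** I slid it home with the shut fingertip until the rubber stop pushed back with about 3.4 N along the trough (about 4.6 N in all). Pictures taken after backing off, and again at the end, show the foot against the stop.
- **Clamp:** My first push met the ball with the finger's tip edge. The total force there read about 7.7 N, the highest in my readings, so I backed off and lowered 8 mm. The second push read about 2.5 N at most, and the handle snapped over. The last pictures show the ball above the trough.
- **Switch:** I felt the paddle at about z = 60 mm and pressed down with about 2 N until it gave way. Depth readings afterwards put the far end at about 55 mm and the near end at about 59–61 mm; before, it was 60 and 55. The slope was noisy, and I did not measure the switch angle itself.

In the last pictures the mug and the small bottle are where they stood, and the arm was clear of everything. I read the forces only at the end of each move, so a brief peak in between could have gone unseen. My last check of the cap end came out about 2–3 mm off the earlier one. I put that down to the arm still settling during the picture, because the foot still looked in contact with the stop.

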